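Switch off the dining-room lamps on the long lever bank

TASK

It is daylight: switch off all four lamps on the long white switch bank by dragging one fingertip along its row of levers, so that each folds down; do it in one run, without lifting the hand away from the bank until all four are down. Leave the heater, the same kind of lever alone on the short box, standing on.

Things in the scene. Friction and masses are not known exactly. Their poses are not given: they have to be found in the camera images.
- bank: Long white switch bank fixed to the table: case 62 (x) by 236 (y) by 34 (z) mm, a row of four steel paddle levers along its y axis. Origin: centre of the underside, on the table; z up. +y points to the robot's left, within 23 degrees. Drag from the -y end to the +y end, fingertips 47 to 57 mm over the table. Within 120 mm of the case nothing is higher than 95 mm.
- lamp1 (a joint): Hinge of lever 1 of 4 (rad), pivot at bank x 0, y -67.5, z 31 mm. 0 = on: it stands almost upright, leaning 15 degrees to -y, top 64 mm over the table. 1.57 = off: it lies folded to +y, top 43 mm over the table, reaching 33 mm past its pivot, clear of the next lever. Above 1.2 counts as off. It folds only to +y, the side where the black slot extends from its foot.
- lamp2 (a joint): Lever 2, pivot at y -22.5 mm; values and size as lever 1. All paddles are 16 mm wide (x), 6 mm thick, with an 8 mm round bar at the end. Weighted solid steel (45 g) on a light hinge: pushed beyond 0.5 rad it falls down by its own weight; under 1 N at its end tips it. Pushing it to -y does nothing: it stands against a stop.
- lamp3 (a joint): Lever 3, pivot at y +22.5 mm; as levers 1 and 2. A fingertip lower than 45 mm over the table jams against a folded lever; one higher than 59 mm slips over a standing one.
- lamp4 (a joint): Lever 4, pivot at y +67.5 mm; as levers 1 and 2.
- heater_box: Short white box of the same make fixed to the table, 62 (x) by 90 (y) by 34 (z) mm, with one such lever at its centre (top 64 mm over the table when on). Origin: centre of the underside. It may stand nearer to the robot than the long bank or behind it. To be left on.
- heater (a joint): Hinge of the one lever on the short box, rad; same values: 0 = standing (on), 1.57 = folded (off).
Things that resemble listed ones, but are neither listed nor needed, are in the scene too. Leave any pink look-alike of the bank alone. Of the things that look like the heater_box, take the one that is farthest from the robot's base at the start.

How it is judged (in metres and radians):
At the end, for the whole second after the job is handed in: All four levers of the long bank lie folded down (each joint above 1.2 rad) and the heater lever still stands (below 0.3 rad) (value of joint each of lamp1, lamp2, lamp3, lamp4 above 1.2 rad and value of joint heater below 0.3 rad); the robot touches nothing.
It fails at once if the heater lever is pushed over (beyond 0.45 rad) (value of joint heater above 0.45 rad).
It fails at once if the hand is lifted away (TCP more than 170 mm over the table) after some levers of the long bank are off and before all are (value of joint any of lamp1, lamp2, lamp3, lamp4 above 1.2 rad and not (value of joint each of lamp1, lamp2, lamp3, lamp4 above 1.2 rad) and z of the grasp point in the frame of bank above 0.17 m).
It also fails if it takes over 29 s, if anything falls off the work surface, if the arm or the gripper's body presses on something with over 40 N, if the wrist force passes 120 N, or if a joint passes its speed limit or range.

ROBOT

A 7-joint arm with a two-finger parallel gripper is mounted at the origin on the work surface. World frame = base frame: x ahead of the robot, y to its left, z up, the work surface at z = 0. Lengths are in mm, angles in rad, forces in N, time in s.
With the tool pointing down it reaches from about 400 to 875 mm from the base axis. Payload 4.4 kg.
Tool frame: the origin (TCP) lies between the finger pads, 19 mm behind the fingertips; this is the grasp point; z points along the fingers, y is the line along which they close (so a half turn about z gives the same grasp; the last joint's range is limited). The gripper opens to 85 mm and grips with 20 to 120 N. Pads are 22 mm wide; open, the fingers measure 114 mm over their backs; the gripper's body (76 mm by 85 mm) begins 54 mm behind the grasp point. The pads swing forward as they close: fully open they stand 13 mm farther back than shut.
Start: joints at [-1.247, 0.628, 0.038, 1.517, -0.027, 0.996, -0.02], TCP at [246.981, 601.264, 250.013] pointing down, gripper open.
Joint ranges: [-3.06, 3.06], [-0.37, 2.12], [-1.25, 1.32], [0.18, 2.47], [-1.1, 4.24], [0.23, 1.98], [-2.94, 2.94]. Speed limits (rad/s): [2.57, 2.57, 3.14, 3.14, 3.14, 3.14, 3.14].

INTERFACE

Orientations are given as [roll, pitch, yaw] about the fixed x, y, z axes, in that order (R = Rz(yaw) Ry(pitch) Rx(roll)).
In Python, from cell import ctrl gives the robot as it stands.
- The arm moves only by the shell command python3 -m handwheel 'ROWS'. ROWS is JSON, a list of rows, each a list of 3 entries, a list of its own where there are three numbers: the turn, a rotation vector about the tool's x, y, z in degrees, then the shift along the tool's x, y, z in m, then the closure, from 0 (fully open) to 1 (shut). A call has 1 to 5 rows; each row shifts and turns the commanded pose from where the row before left it, along the tool's axes as they then stand; what a row does not reach is not made up. A row lasts 1/12 s, in which the tool goes at most 41.7 mm and 7.16 degrees, less where a joint would pass 70% of its speed; a pose out of reach is approached as far as the arm can. A call is refused whole if a number of a shift passes 0.0417 or a number of a turn 7.16, either way. A call with a gripper value outside its range is refused whole. The fingers move at their own pace and stop on an object; the grip force is fixed at half the most. Time passes only in rows, so rows that do not move let the fingers close. It gives the time, the measured TCP pose, the force, the opening and the grip force at its end, in the units of the state.
- ctrl.read_state(): the state, without advancing time (a new reading comes with each control period).
- ctrl.get_image(name): name is "scene" or "top" or "wrist"; returns a dict with "pixels" (420x560x3 uint8, red, green, blue), "fx", "fy", "cx", "cy" (pixels), "pose" (4x4, takes a point from camera to world coordinates); the wrist camera has in their place "T_tool_cam" (4x4, takes a point from camera to tool coordinates, whose origin is the TCP and whose axes are the flange's). Camera axes: x right, y up, looking along -z (the intrinsics and any distortion apply to the point x, -y, -z); pixel columns grow to the right and rows downward; lengths in mm; the calibration is good to about 2 mm. A picture is of the moment at which its call begins: read the wrist's pose just before it. There is no depth.
- ctrl.finish_job(): hands the job in; it is judged then, once.
The state is a dict: "clock": time; "qpos": joint angles; "qd": joint speeds; "tau": joint torques, N m; "eef_pos": TCP position; "tool_rot": TCP orientation; "force": force on the tool from outside, world axes, zero at the start; "torque": the same for the moment, N m; "width": finger opening in mm; "gripper_force": force on a finger pad.
Only numpy, scipy, OpenCV 4.12 (cv2) and the standard library are available. Lean on these libraries where they do the work, as an engineer would, in place of code of your own. Each camera call takes 0.05 s, during which the arm holds its last target. There are 200 camera calls.

## Working session

There is one attempt and no reset: what is moved stays moved. The work goes in short steps, Python scripts to look and compute and a shell command to move; the robot and the scene stay as the last step left them, time stands still between calls to the robot, and variables do not carry over. Pictures are saved under pics/ and viewed, at most 10 in all, crops included, and the job is handed in when it is done.

```bash
mkdir -p pics
python3 - <<'E'
from cell import ctrl
import cv2,json,numpy as np,pickle
s=ctrl.read_state();print({k:np.round(v,3).tolist() for k,v in s.items()})
for n in("top","scene"):
    d=ctrl.get_image(n);cv2.imwrite(f"pics/{n}.png",d["pixels"][...,::-1]);pickle.dump(d,open(n+".pkl","wb"))
    print(n,[k for k in d],d["fx"],d["fy"],d["cx"],d["cy"],np.round(d["pose"],3).tolist(),d.get("distortion"))
E
```

```text
{'clock': 0.0, 'qpos': [-1.247, 0.629, 0.038, 1.518, -0.027, 0.996, -0.02], 'qd': [-0.001, -0.001, 0.001, 0.0, 0.001, -0.001, -0.0], 'tau': [0.0, -56.341, 1.227, -19.344, 0.011, 0.011, 0.0], 'eef_pos': [246.759, 600.727, 249.116], 'tool_rot': [-3.14, 0.0, 2.752], 'force': [-0.582, -0.158, 0.177], 'torque': [-0.048, 0.023, 0.001], 'gripper_force': 0.0, 'width': 85.313}
top ['pixels', 'fx', 'fy', 'cx', 'cy', 'pose'] 449.753537267592 449.753537267592 272.0132557032588 208.59882503849613 [[0.001, 0.996, -0.091, 425.288], [-1.0, 0.002, 0.008, -35.569], [0.008, 0.091, 0.996, 795.218], [0.0, 0.0, 0.0, 1.0]] None
scene ['pixels', 'fx', 'fy', 'cx', 'cy', 'pose'] 399.3645918008017 399.3645918008017 279.00574279687675 211.65929743705595 [[-0.265, -0.601, 0.754, 1078.363], [0.964, -0.149, 0.22, 124.658], [-0.02, 0.786, 0.618, 515.759], [0.0, 0.0, 0.0, 1.0]] None
```

View pics/top.png

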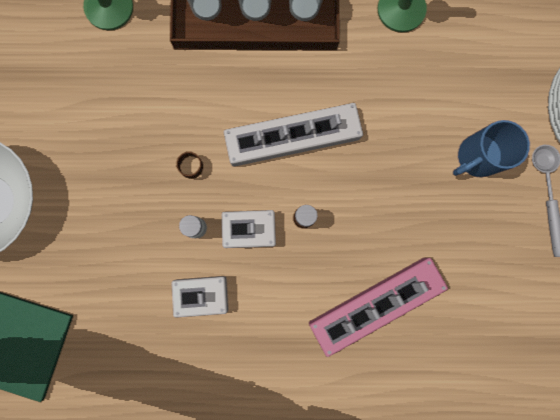

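View pics/scene.png

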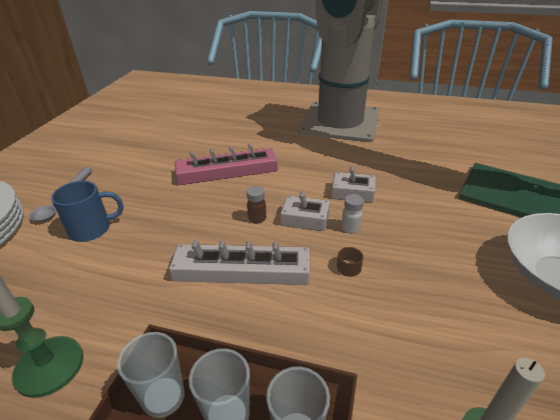

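The top view shows the long white bank at (293,134), the pink look-alike at (378,306), and two short boxes at (248,229) and (200,297). The box at (248,229) is farther from the base, so it is the heater_box. I'll confirm this in an enlarged crop.

Run:
```python
import cv2
i=cv2.imread("pics/top.png")[90:260,210:380]
cv2.imwrite("pics/crop.png",cv2.resize(i,(595,595),interpolation=cv2.INTER_CUBIC))
```

```text
(no output)
```

View pics/crop.png

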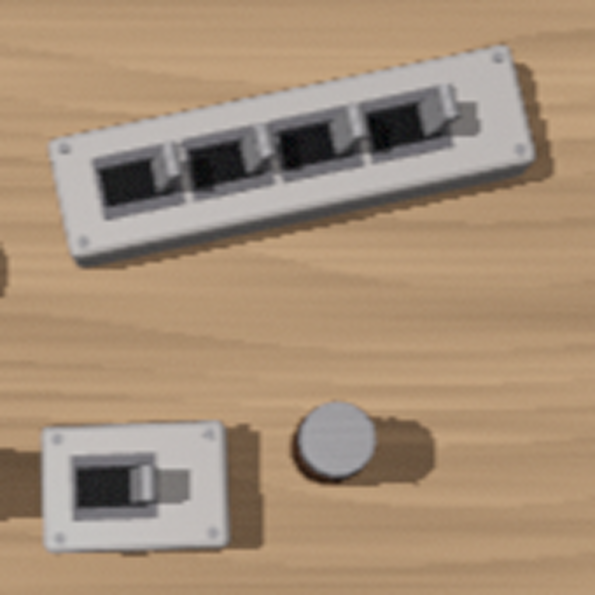

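The crop shows four levers standing on the white bank, with their slots extending left (+y). The case's top-face corners are at crop (50,142), (505,44), (532,160) and (76,257). The heater lever stands on the short box at (140,485).

```bash
cat > h.py <<'E'
import numpy as np,pickle
def ray(d,uv,z):
    P=np.array(d["pose"]);v=P[:3,:3]@np.array([(uv[0]-d["cx"])/d["fx"],-(uv[1]-d["cy"])/d["fy"],-1]);o=P[:3,3]
    return o+v*(z-o[2])/v[2]
E
python3 - <<'E'
from h import *
d=pickle.load(open("top.pkl","rb"))
c=lambda p:(p[0]/3.5+210-.4,p[1]/3.5+90-.4)
C=np.array([ray(d,c(p),34) for p in[(50,142),(505,44),(532,160),(76,257)]])
print(C.round(1),[np.linalg.norm(C[i]-C[i-1]).round(1) for i in range(4)])
ctr=C.mean(0);y=(C[0]+C[3]-C[1]-C[2])[:2];y/=np.linalg.norm(y);x=np.array([y[1],-y[0]])
print("ctr",ctr,"y",y,"x",x,"yaw",np.degrees(np.arctan2(x[1],x[0])))
for p in[(172,145),(262,130),(350,112),(444,88)]:  # lever tops z64
    q=ray(d,c(p),62)[:2]-ctr[:2];print("lever",q@x,q@y)
H=np.array([ray(d,c(p),34) for p in[(43,428),(222,422),(229,550),(45,552)]])
print("heater",H.mean(0),[np.linalg.norm(H[i]-H[i-1]).round(1) for i in range(4)])
for n,u,v,z in[("salt",336,440,60)]:
    print(n,ray(d,c((u,v)),z))
for s in(-155,-120,120): print(s,ctr[:2]+s*y)
E
```

```text
[[ 630.4   41.4   34. ]
 [ 680.9 -184.1   34. ]
 [ 622.2 -196.5   34. ]
 [ 573.    28.    34. ]] [np.float64(59.0), np.float64(231.0), np.float64(60.0), np.float64(229.9)]
ctr [626.63998708 -77.80490043  34.        ] y [-0.21641512  0.97630144] x [0.97630144 0.21641512] yaw 12.49856233994356
lever 7.745825300380626 58.11226661574418
lever 5.746589504534426 14.738901684395506
lever 5.369014775113637 -28.14719226328231
lever 7.2350489104868805 -74.63490254695891
heater [460.02342515  -1.47885513  34.        ] [np.float64(59.9), np.float64(86.8), np.float64(62.0), np.float64(88.6)]
salt [481.39056157 -96.76447154  60.        ]
-155 [ 660.18433017 -229.13162327]
-120 [ 652.60980109 -194.96107296]
120 [600.67017307  39.35127209]
```

Sizes agree to within about 2.5%, and the lever positions fit. I'll turn the tool to line up with the bank (-34.8° about tool z), shut the fingers, then fly towards the -y end.

```bash
python3 -m handwheel '[[[0,0,-6.96],[0,0,0],1],[[0,0,-6.96],[0,0,0],1],[[0,0,-6.96],[0,0,0],1],[[0,0,-6.96],[0,0,0],1],[[0,0,-6.96],[0,0,0],1]]'
python3 -m handwheel '[[[0,0,0],[-0.010,-0.039,0],1],[[0,0,0],[-0.010,-0.039,0],1],[[0,0,0],[-0.010,-0.039,0],1],[[0,0,0],[-0.010,-0.039,0],1],[[0,0,0],[-0.010,-0.039,0],1]]'
python3 -m handwheel '[[[0,0,0],[-0.010,-0.039,0],1],[[0,0,0],[-0.010,-0.039,0],1],[[0,0,0],[-0.010,-0.039,0],1],[[0,0,0],[-0.010,-0.039,0],1],[[0,0,0],[-0.010,-0.039,0],1]]'
```

```text
clock: 0.52
eef_pos: [246.9, 600.9, 249.5]
tool_rot: [-3.141, -0.001, -2.918]
force: [-0.3, -0.7, 0.5]
width: 25.6
gripper_force: 0.0
clock: 0.93
eef_pos: [338.3, 419.6, 249.7]
tool_rot: [-3.141, -0.0, -2.924]
force: [0.4, 0.2, -0.4]
width: -0.3
gripper_force: 0.0
clock: 1.35
eef_pos: [429.1, 240.1, 249.9]
tool_rot: [-3.141, -0.0, -2.924]
force: [0.1, 0.3, 0.5]
width: -0.2
gripper_force: 0.0
```

```bash
python3 -m handwheel '[[[0,0,0],[-0.010,-0.039,0],1],[[0,0,0],[-0.010,-0.039,0],1],[[0,0,0],[-0.010,-0.039,0],1],[[0,0,0],[-0.010,-0.039,0],1],[[0,0,0],[-0.010,-0.039,0],1]]'
python3 -m handwheel '[[[0,0,0],[-0.010,-0.039,0],1],[[0,0,0],[-0.010,-0.039,0],1],[[0,0,0],[-0.010,-0.039,0],1],[[0,0,0],[-0.010,-0.039,0],1],[[0,0,0],[-0.010,-0.039,0],1]]'
python3 -m handwheel '[[[0,0,0],[-0.010,-0.030,0.01],1],[[0,0,0],[-0.010,-0.030,0.02],1],[[0,0,0],[0,0,0.03],1],[[0,0,0],[0,0,0.03],1],[[0,0,0],[0,0,0],1]]'
python3 -m handwheel '[[[0,0,0],[0,0,0],1]]'
python3 - <<'E'
from h import *
from cell import ctrl
import cv2
s=ctrl.read_state();p=np.array(s["eef_pos"]);d=ctrl.get_image("scene");w=ctrl.get_image("wrist")
P=np.array(d["pose"])
for dz in(0,-19,-32):
    c=P[:3,:3].T@(p+[0,0,dz]-P[:3,3]);print(dz,d["cx"]-d["fx"]*c[0]/c[2],d["cy"]+d["fy"]*c[1]/c[2])
q=p[:2]-[626.64,-77.8];print(p,"bank x,y",q@[.9763,.2164],q@[-.2164,.9763])
im=d["pixels"][120:320,60:320,::-1]
cv2.imwrite("pics/s2.png",cv2.resize(im,(780,600),interpolation=cv2.INTER_CUBIC))
cv2.imwrite("pics/w2.png",w["pixels"][...,::-1])
E
```

```text
clock: 1.77
eef_pos: [520.0, 60.4, 249.9]
tool_rot: [3.141, -0.0, -2.924]
force: [1.3, 0.3, -0.0]
width: -0.2
gripper_force: 0.0
clock: 2.18
eef_pos: [610.9, -119.2, 249.6]
tool_rot: [3.141, -0.001, -2.924]
force: [1.6, 0.6, -0.5]
width: -0.1
gripper_force: 0.0
clock: 2.6
eef_pos: [638.5, -171.1, 153.2]
tool_rot: [3.136, -0.011, -2.925]
force: [-1.1, 1.4, -0.3]
width: -0.3
gripper_force: 0.0
clock: 2.68
eef_pos: [641.7, -170.9, 158.3]
tool_rot: [3.139, -0.004, -2.924]
force: [0.4, -0.1, 1.3]
width: 0.4
gripper_force: 0.0
0 173.925859678591 195.17094887709945
-19 176.1385315490939 204.9811326321899
-32 177.60530942457405 211.4842932129275
[ 641.68202676 -170.90328652  158.26743335] bank x,y -5.462020474456562 -94.15183322173343
```

View pics/s2.png

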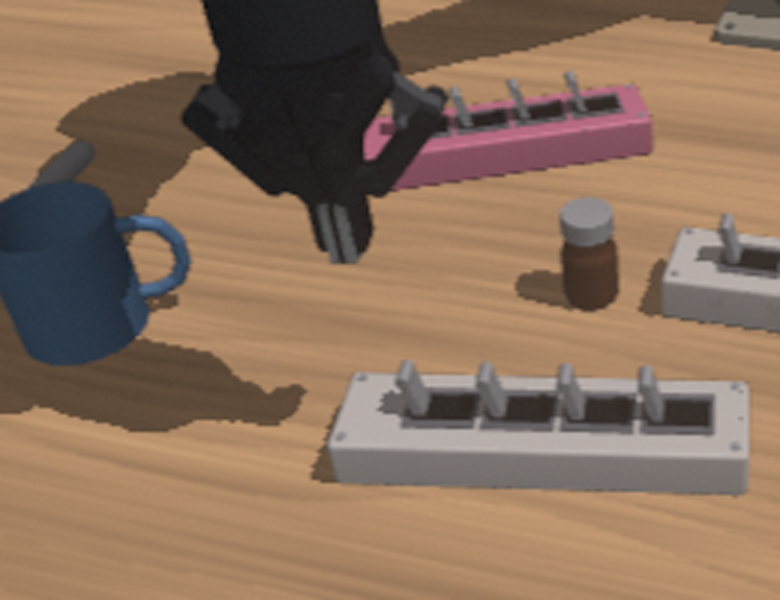

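View pics/w2.png

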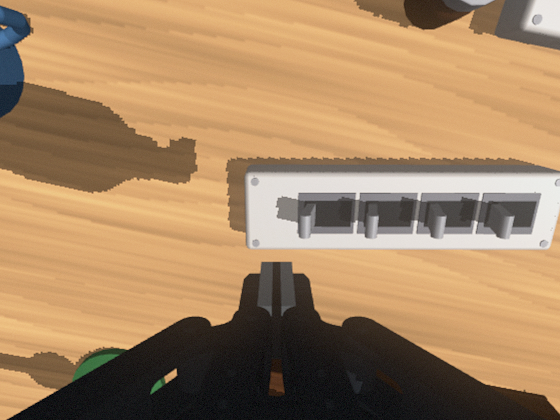

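Scene crop: the fingertip is at (343,262), which agrees with 19 mm past the TCP. The wrist view shows the bank level with the finger line, its case edges at rows 170 and 248 and its left end at column 247. I'll check the bank's x from the wrist view.

Run:
```python
from h import *
from cell import ctrl
from scipy.spatial.transform import Rotation as R
s=ctrl.read_state();d=ctrl.get_image("wrist")
T=np.eye(4);T[:3,:3]=R.from_euler("xyz",s["tool_rot"]).as_matrix();T[:3,3]=s["eef_pos"]
d["pose"]=T@np.array(d["T_tool_cam"]);print(s["eef_pos"])
for uv in[(247,171),(247,248),(400,173),(400,248)]:
    p=ray(d,uv,34);q=p[:2]-[626.64,-77.8];print(p,"bank x,y",q@[.9763,.2164],q@[-.2164,.9763])
```

```text
[ 644.19426137 -171.18066417  161.67686333]
[ 621.35268662 -197.61036731   34.        ] bank x,y -31.088967536596897 -115.82668699381765
[ 680.61306562 -186.07507657   34.        ] bank x,y 29.263177394288796 -117.38872865538028
[598.98760165 -89.89044631  34.        ] bank x,y -29.613409091704195 -5.819923729613872
[655.07994215 -70.87217909  34.        ] bank x,y 29.26509596811457 0.6092280763333597
```

The wrist view agrees to about 1–2 mm. Next I'll back off to bank y -120, centre on x, and go down to TCP 71 (tip at 52).

```bash
python3 -m handwheel '[[[0,0,0],[-0.003,-0.025,0],1],[[0,0,0],[0,0,0.025],1],[[0,0,0],[0,0,0.025],1],[[0,0,0],[0,0,0.02],1],[[0,0,0],[0,0,0.010],1]]'
python3 -m handwheel '[[[0,0,0],[0,0,0],1],[[0,0,0],[0,0,0],1],[[0,0,0],[0,0,0],1]]'
```

```text
clock: 3.25
eef_pos: [651.3, -194.9, 79.6]
tool_rot: [3.141, -0.0, -2.924]
force: [-0.7, 0.6, -0.7]
width: -0.2
gripper_force: 0.0
clock: 3.5
eef_pos: [652.9, -195.4, 82.1]
tool_rot: [-3.14, 0.003, -2.924]
force: [0.3, -0.2, 0.2]
width: 0.1
gripper_force: 0.0
```

```bash
python3 -m handwheel '[[[0,0,0],[0,0,0.011],1],[[0,0,0],[0,0,0],1],[[0,0,0],[0,0,0],1]]'
python3 -m handwheel '[[[0,0,0],[0,0.012,0],1],[[0,0,0],[0,0.012,0],1],[[0,0,0],[0,0.012,0],1],[[0,0,0],[0,0.012,0],1],[[0,0,0],[0,0.012,0],1]]'
```

```text
clock: 3.75
eef_pos: [651.1, -195.1, 68.8]
tool_rot: [3.141, -0.001, -2.924]
force: [-0.5, 1.0, 0.2]
width: 0.0
gripper_force: 0.0
clock: 4.17
eef_pos: [638.2, -134.3, 69.1]
tool_rot: [3.141, 0.0, -2.923]
force: [1.0, 0.1, 0.8]
width: 0.2
gripper_force: 0.0
```

```bash
python3 -m handwheel '[[[0,0,0],[0,0.012,-0.001],1],[[0,0,0],[0,0.012,-0.001],1],[[0,0,0],[0,0.012,0],1],[[0,0,0],[0,0.012,0],1],[[0,0,0],[0,0.012,0],1]]'
python3 -m handwheel '[[[0,0,0],[0,0.012,0],1],[[0,0,0],[0,0.012,0],1],[[0,0,0],[0,0.012,0],1],[[0,0,0],[0,0.012,0],1],[[0,0,0],[0,0.012,0],1]]'
python3 -m handwheel '[[[0,0,0],[0,0.012,0],1],[[0,0,0],[0,0.012,0],1],[[0,0,0],[0,0.012,0],1],[[0,0,0],[0,0.012,0],1],[[0,0,0],[0,0.012,0],1]]'
python3 -m handwheel '[[[0,0,0],[0,0,0],1],[[0,0,0],[0,0,0],1],[[0,0,0],[0,0,0],1]]'
python3 - <<'E'
from cell import ctrl
import cv2
im=ctrl.get_image("scene")["pixels"][150:300,140:340,::-1]
cv2.imwrite("pics/s3.png",cv2.resize(im,(800,600),interpolation=cv2.INTER_CUBIC))
E
```

```text
clock: 4.58
eef_pos: [625.3, -76.8, 71.0]
tool_rot: [-3.142, 0.0, -2.924]
force: [-0.8, -0.5, 1.2]
width: 0.0
gripper_force: 0.6
clock: 5.0
eef_pos: [612.3, -18.4, 71.0]
tool_rot: [-3.142, 0.0, -2.924]
force: [0.3, -0.0, -0.0]
width: -0.1
gripper_force: 0.1
clock: 5.42
eef_pos: [599.3, 40.4, 71.0]
tool_rot: [3.141, -0.0, -2.924]
force: [-0.5, 0.1, -0.2]
width: 0.4
gripper_force: 0.0
clock: 5.67
eef_pos: [599.8, 38.4, 71.0]
tool_rot: [-3.141, 0.0, -2.925]
force: [-0.0, 0.4, -0.0]
width: -0.2
gripper_force: 0.0
```

View pics/s3.png

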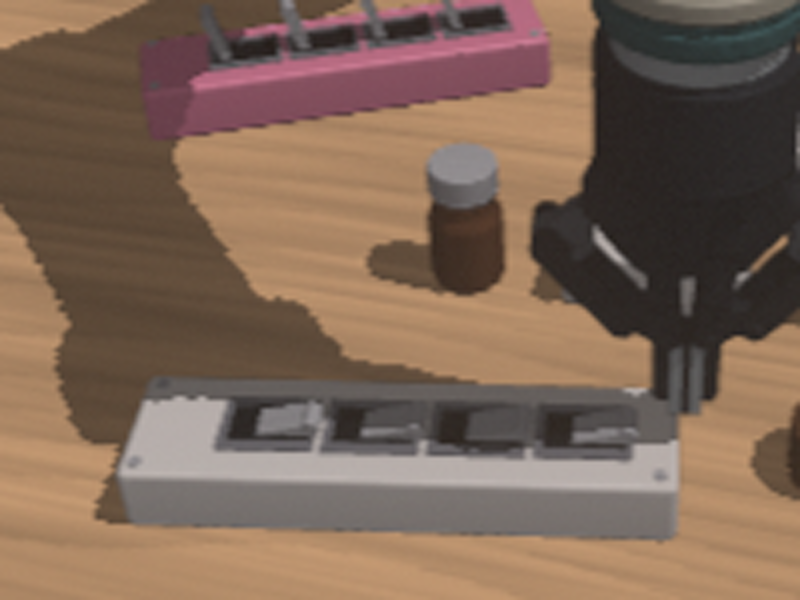

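All four levers lie folded at crop (285,415), (385,430), (485,430) and (590,430), and the finger stands past the +y end. I'll lift straight up and check the heater.

```bash
python3 -m handwheel '[[[0,0,0],[0,0,-0.03],1],[[0,0,0],[0,0,-0.04],1],[[0,0,0],[0,0,-0.04],1],[[0,0,0],[0,0,-0.03],1],[[0,0,0],[0,0,-0.01],1]]'
python3 -m handwheel '[[[0,0,0],[0,0,0],1],[[0,0,0],[0,0,0],1],[[0,0,0],[0,0,0],1]]'
python3 - <<'E'
from cell import ctrl
import cv2
im=ctrl.get_image("scene")["pixels"][150:300,150:390,::-1]
cv2.imwrite("pics/s4.png",cv2.resize(im,(800,500),interpolation=cv2.INTER_CUBIC))
E
```

```text
clock: 6.13
eef_pos: [602.5, 37.9, 226.3]
tool_rot: [-3.14, 0.009, -2.926]
force: [-0.2, -0.2, -0.1]
width: -0.1
gripper_force: 0.0
clock: 6.38
eef_pos: [598.4, 38.5, 219.1]
tool_rot: [3.141, -0.004, -2.925]
force: [-0.3, -0.2, -0.1]
width: 0.1
gripper_force: 0.0
```

View pics/s4.png

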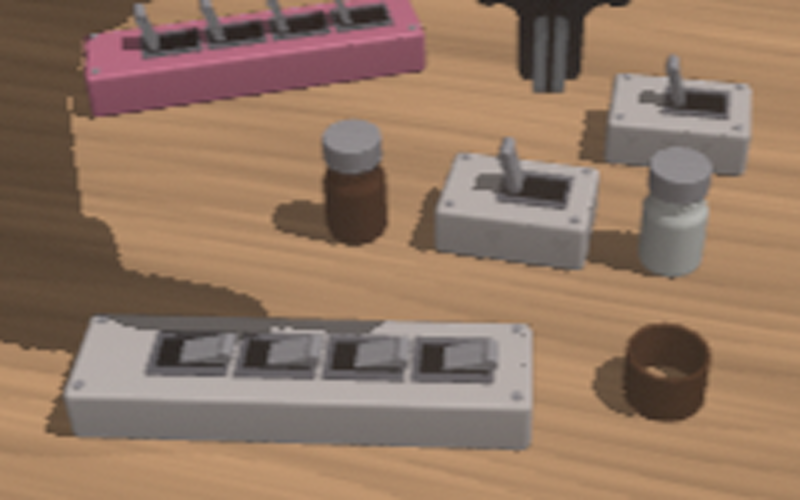

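The four lamp levers are down, the heater lever stands at crop (510,165), and the hand is clear of everything.

```bash
python3 -c "from cell import ctrl;print(ctrl.finish_job())"
```

```text
the job is handed in; nothing more can be done
None
```

All four lamps were switched off in one drag, the heater was left on, and the job was handed in at about 6.4 s; the last picture confirmed the lever positions, but the hand-in returned no verdict.

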